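# Unlock the eccentric cam and push the follower slide home to seat a bisque bowl

## Robot

A 6-joint arm with a two-finger parallel gripper is mounted at the origin on the work surface. World frame = base frame: x ahead of the robot, y to its left, z up, the work surface at z = 0. Lengths are in m, angles in degrees, forces in N, time in s.
With the tool pointing down it reaches from about 0.25 to 0.725 m from the base axis. Payload 9.7 kg.
Tool frame: the origin (TCP) lies midway between the tips of the shut fingers; the grasp point (between the pads) lies 19 mm behind it (bot.pinch_z is the distance from the TCP to the grasp point, in m); z points along the fingers, y is the direction in which the jaws open and shut (so a half turn about z gives the same grasp; the last joint's range is limited). The gripper opens to 85 mm and grips with 20 to 120 N. Pads are 22 mm wide; open, the fingers measure 114 mm over their backs; the gripper's body (76 mm by 85 mm) begins 54 mm behind the grasp point. The pads swing forward as they close: fully open they stand 13 mm farther back than shut.
Start: joints at [65.546, 4.979, 10.078, 95.1, 0, 90], TCP at [0.228, 0.501, 0.231] pointing down, gripper open.
Joint ranges: [-179.16, 179.16], [-48.56, 103.87], [-65.8, 70.77], [-126.05, 130.52], [-82.76, 87.17], [-180, 180]. Speed limits (degrees/s): [127.2, 127.2, 147.25, 180, 180, 180].

## Interface

Orientations are given as [roll, pitch, yaw] about the fixed x, y, z axes, in that order (R = Rz(yaw) Ry(pitch) Rx(roll)).
In Python, from workcell import bot, imaging gives the robot as it stands.
- The arm moves only by the tool servo_tool, never from a script. Its argument "moves" is a list that holds one entry, the list of rows, each a list of 7 numbers: the turn, a rotation vector about the tool's x, y, z in rad, then the shift along the tool's x, y, z in cm, then the finger opening in cm, from 0 to 8.54. A call has 1 to 12 rows; each row shifts and turns the pose as measured when the row begins, along the tool's axes as they then stand; what a row does not reach is not made up. A row lasts 1/12 s, in which the tool goes at most 41.7 mm and 7.16 degrees, less where a joint would pass 70% of its speed; a pose out of reach is approached as far as the arm can. A call is refused whole if a number of a shift passes 4.17 or a number of a turn 0.125, either way. A call with a gripper value outside its range is refused whole. The fingers move at their own pace and stop on an object; "force" is the grip in N (left out, the last holds). Time passes only in rows, so rows that do not move let the fingers close. It gives the time, the measured TCP pose, the force and the opening at its end, in the units of the state.
- bot.get_obs(): the state, without advancing time (a new reading comes with each control period).
- imaging.camera(name): name is "scene" or "top" or "wrist"; returns the picture (480x640x3 uint8, blue, green, red); there is no depth.
- imaging.calibration(name): a dict with "fx", "fy", "cx", "cy" (pixels), "camera_from_world" (4x4, takes a point from world to camera coordinates). Camera axes: x right, y down, z forward; pixel columns grow to the right and rows downward; lengths in m; the calibration is good to about 2 mm. A picture is of the moment at which its call begins: read the wrist's pose just before it. calibration takes no time and is no camera call; for the wrist camera it gives the pose at the moment of the call.
- bot.job_done(): hands the job in, once; it reports no verdict.
The state is a dict: "time": time; "q": joint angles; "qd": joint speeds; "joint_efforts": joint torques, N m; "ee_pos": TCP position; "tcp_rot": TCP orientation; "wrist_force": force on the tool from outside, world axes, zero at the start; "torque": the same for the moment, N m; "opening": finger opening in m.
Only numpy, scipy, OpenCV 4.12 (cv2) and the standard library are available. Lean on these libraries where they do the work, as an engineer would, in place of code of your own. Each camera call takes 0.05 s, during which the arm holds its last target.

## Task

On the plywood bowl fixture, first push the cam's lever round until the cam's low point faces the slide (the lever then points straight forward, away from the slide), and only then push the slide forward by its upright wooden plate until it is fully home, so that its jaw sends the clay bowl up to the two wooden stop posts. Use your fingertips to push only the lever and the slide: do not touch or lift the bowl yourself, and leave the cup, the jar and the wooden rib where they stand.

Things in the scene. Friction and masses are not known exactly. Their poses are not given: they have to be found in the camera images.
- fixture: Plywood bed 320 x 260 mm, 18 mm thick, fixed to the table, at a different place and yaw each time. Origin on the table surface (underside of the bed), near the bed's middle. Its +x axis is 'forward', the way the slide travels (away from the robot, give or take the yaw); +y is to the left, z up. All fixture coordinates below are in this frame.
- cam_pivot (a point): The fixed vertical axis of the cam, at fixture (0, 75) mm, 31 mm above the table. The cam is a steel disc of 72 mm diameter, 22 to 38 mm above the table, whose centre lies 20 mm off this axis towards the lever, so that its rim is 56 mm from the axis on the lever's side and 16 mm on the opposite side (low point). On top, a flat lever bar 16 mm wide, 41 to 50 mm above the table, reaches 80 mm out.
- cam (a joint): Angle of the lever about the pivot, rad, counter-clockwise from above, measured from the fixture's +x. 0: lever points straight forward and the low point faces the slide's nose. Starts between 1.2 and 2.5; swing it clockwise, by way of the left side, to 0. No stop or detent at 0 (travel -0.9 to 2.8); a stiff hinge (0.15 N m, 2 N at the pin) keeps it where it is left.
- lever_pin (a point): Upright black round pin on the lever, 16 mm diameter, from 50 to 108 mm above the table, 75 mm from the cam's axis; the point is on the pin's axis 80 mm above the table. Push it sideways.
- slide (a joint): Travel of the follower slide along the fixture's +x, m: 0 fully back, 0.060 fully home (hard stop); starts between 0 and 0.012. Friction about 3 N; it stays where it is left. Its crossbar is 205 mm wide, 22 to 38 mm above the table.
- nose (a point): Middle of the front face of the slide's aluminium follower nose, 50 mm wide, 22 to 38 mm above the table, level with the cam; 78 mm behind the cam's axis at travel 0, 18 mm at home. It runs against the cam's rim: unless the low point faces it, the slide is blocked well short of home and will not force the cam round.
- jaw (a point): Middle of the slide's rubber-faced jaw face, 70 mm wide, from 22 to 82 mm above the table, behind the bowl at fixture y = -60 mm, x = -75 mm plus the travel.
- push_face (a point): Middle of the rear face (towards the robot) of the slide's upright wooden push plate, 80 mm wide, 12 mm thick, from 38 to 98 mm above the table; the point is 75 mm above the table, at fixture x = -117.5 mm plus the travel, y = 0. The crossbar below does not stand out behind it. Push it forward (fixture +x).
- bowl: Loose bisque (pale clay) bowl, belly diameter 110 mm at half height, 72 mm tall, about 0.35 kg, standing upright on the bed in front of the slide's jaw. Origin at the centre of its underside, 18 mm above the table.
- seat (a point): Where the centre of the bowl's underside belongs: on the bed's top (18 mm above the table) at fixture (40, -60) mm, between the jaw of the slide at home and two upright wooden stop posts (18 mm diameter, 70 mm tall, top 88 mm above the table). The bowl has about 4 mm of play there.
- cup: Bystander: loose small clay cup, 64 mm diameter, 75 mm tall, on the table to the right of the fixture. Origin under its centre.
- jar: Bystander: loose white jar, 60 mm diameter, 85 mm tall, on the table just beyond the far edge of the fixture, towards the left. Origin under its centre.
- rib: Bystander: loose flat dark wooden rib (potter's shaping tool), 100 x 45 x 12 mm, on the table to the right of the fixture, farther forward than the cup. Origin under its centre.
Mind the look-alikes: they are no part of the job. Leave any green look-alike of the bowl alone.

How it is judged:
By the outcome, as a careful person would: the job done as asked, in the order asked, and still so for the second after the job is handed in, with the robot touching nothing.
It also fails if it takes over 53 s, if anything falls off the work surface, if the arm or the gripper's body presses on something with over 40 N, if the wrist force passes 120 N, or if a joint passes its speed limit or range.

## Working session

There is one attempt and no reset: what is moved stays moved. The work goes in short steps, Python scripts to look and compute and a tool call to move; the robot and the scene stay as the last step left them, time stands still between calls to the robot, and variables do not carry over. Pictures are saved under pics/ and viewed, and the job is handed in when it is done.

Besides the shell and the picture viewer there is one more tool, called after "Call:" by a JSON object that holds its "name" and its "arguments", one argument or row to a line. servo_tool: Moves the arm, as the interface text tells. Its arguments: {"type":"object","properties":{"moves":{"type":"array","items":{"type":"array","items":{"type":"array","items":{"type":"number"}}}},"force":{"type":"number"}},"required":["moves"]}

```bash
ls; mkdir -p pics
python3 - <<'E'
from workcell import bot, imaging
import cv2
o=bot.get_obs(); print(o)
for n in("scene","top"):
    cv2.imwrite(f"pics/{n}0.png",imaging.camera(n)); c=imaging.calibration(n); print(n,c)
E
```

```text
pics
{'time': 0.0, 'q': array([ 6.55454507e+01,  5.01000548e+00,  1.00332661e+01,  9.50985381e+01,
       -1.63060543e-03,  8.99987807e+01]), 'qd': array([-0.02771922,  0.03543327, -0.04031288, -0.08815428,  0.02572185,
        0.01239442]), 'joint_efforts': array([-2.69281561e-03, -5.20389998e+01,  4.64799607e+01,  1.64731534e-02,
       -1.94164550e-04,  9.78522053e-06]), 'ee_pos': array([0.22759623, 0.50044644, 0.23058292]), 'tcp_rot': array([-1.79924722e+02,  1.62900210e-03,  1.55546672e+02]), 'wrist_force': array([-0.65689035,  0.06632722,  0.28291515]), 'torque': array([ 0.01803436, -0.00523775, -0.03517006]), 'opening': 0.08497653412600206}
scene {'fx': 464.87773930647995, 'fy': 464.87773930647995, 'cx': 314.89355246188853, 'cy': 250.70622504881158, 'camera_from_world': array([[ 0.63645512,  0.77122416,  0.01175501, -0.38590852],
       [ 0.47380884, -0.37889559, -0.79494862, -0.23245023],
       [-0.60862966,  0.51151874, -0.60656287,  1.43552061],
       [ 0.        ,  0.        ,  0.        ,  1.        ]])}
top {'fx': 462.16834361242815, 'fy': 462.16834361242815, 'cx': 320.4675238214004, 'cy': 242.46841170558523, 'camera_from_world': array([[ 0.01662582, -0.99974124,  0.0155252 , -0.04080773],
       [-0.99264944, -0.01836554, -0.11962355,  0.64764762],
       [ 0.11987773, -0.01342224, -0.99269793,  0.74615366],
       [ 0.        ,  0.        ,  0.        ,  1.        ]])}
```

View pics/scene0.png

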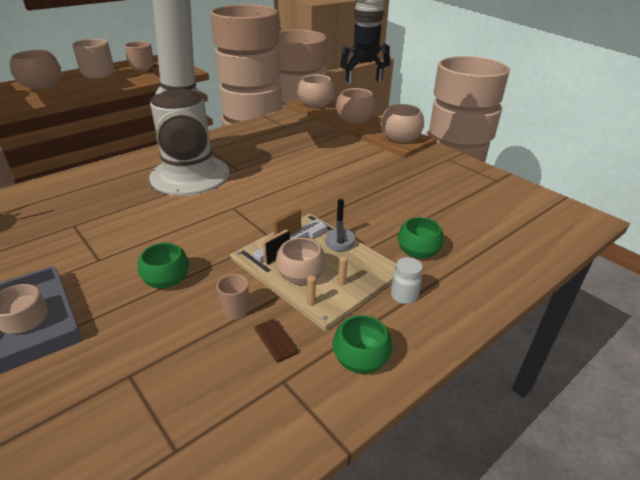

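View pics/top0.png

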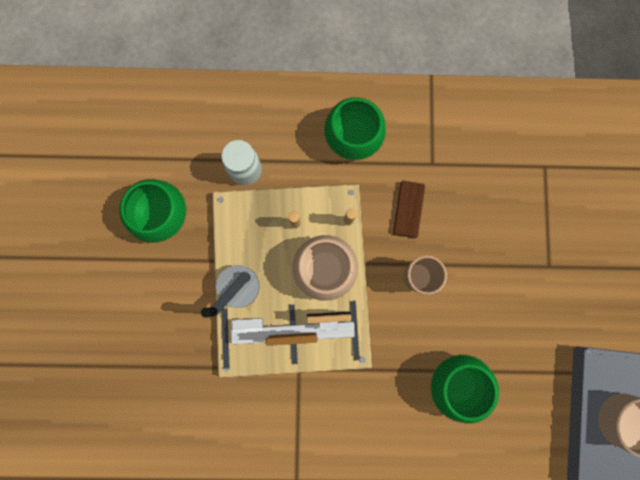

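The top view shows the bed with corners near (214,192), (357,186), (371,366) and (219,376). The cam disc is at (238,286) and the black pin at (209,312), so the lever points back-left. The push plate is at (291,339), the bowl at (325,267), the posts at (294,220) and (350,215), and the jar at (240,160). There are three green look-alike bowls, plus a clay bowl in the tray at (635,425), to leave alone.

```bash
cat > h.py <<'E'
import numpy as np, cv2
from workcell import bot, imaging
def ray(n,uv,z,c=None):
    c=c or imaging.calibration(n); T=c["camera_from_world"]; R=T[:3,:3]; o=-R.T@T[:3,3]
    d=R.T@np.array([(uv[0]-c["cx"])/c["fx"],(uv[1]-c["cy"])/c["fy"],1]); s=(z-o[2])/d[2]; return o+s*d
def proj(n,p,c=None):
    c=c or imaging.calibration(n); T=c["camera_from_world"]; q=T[:3,:3]@np.asarray(p)+T[:3,3]
    return np.array([c["fx"]*q[0]/q[2]+c["cx"],c["fy"]*q[1]/q[2]+c["cy"]])
E
python3 - <<'E'
from h import *
im=cv2.imread("pics/top0.png"); hsv=cv2.cvtColor(im,cv2.COLOR_BGR2HSV)
print(hsv[240,270],hsv[350,250],hsv[200,290],hsv[300,180],hsv[230,180], hsv[220,400])
cv2.imwrite("pics/top0z.png",cv2.resize(im[170:390,190:400],None,fx=2.7,fy=2.7,interpolation=cv2.INTER_CUBIC))
im=cv2.imread("pics/scene0.png")
cv2.imwrite("pics/scene0z.png",cv2.resize(im[180:330,220:420],None,fx=4,fy=4,interpolation=cv2.INTER_CUBIC))
E
```

```text
[ 21 102 190] [ 21 101 204] [ 21 103 194] [ 16 146 169] [ 17 137 138] [ 12 172  89]
```

View pics/top0z.png

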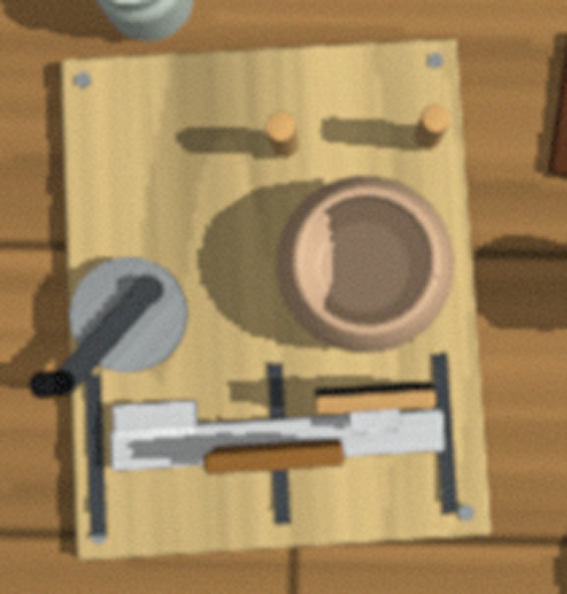

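View pics/scene0z.png

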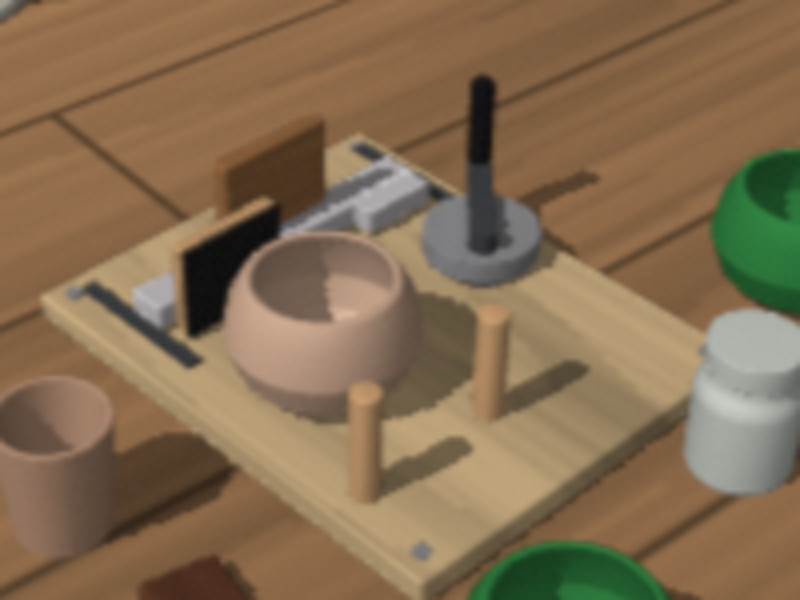

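The crops confirm the choice: the lever end at zoom (148,290) is the pivot, the pin is at (52,384), and the plate's top edge is at (273,455).

```bash
cat > fix.py <<'E'
from h import *
im=cv2.imread("pics/top0.png"); hsv=cv2.cvtColor(im,cv2.COLOR_BGR2HSV)
z=2.7
C=np.array([(63,61),(457,40),(490,533),(80,558)])/z+[190-.3,170-.3]
W=np.array([ray("top",c,.018)[:2] for c in C])  # far-left, far-right, near-right, near-left
F=np.array([(.16,.13),(.16,-.13),(-.16,-.13),(-.16,.13)])
mw,mf=W.mean(0),F.mean(0)
H=(F-mf).T@(W-mw); U,S,Vt=np.linalg.svd(H); R=Vt.T@U.T; t=mw-R@mf
yaw=np.arctan2(R[1,0],R[0,0])
def f2w(p): return R@np.asarray(p)+t
def w2f(p): return R.T@(np.asarray(p)[:2]-t)
if __name__=="__main__":
    print("sides",np.linalg.norm(np.diff(W,axis=0),axis=1),"resid",W-(F@R.T+t)); print("t",t,"yaw",np.degrees(yaw))
    cz=lambda u,v:(u/z+190-.3,v/z+170-.3)
    print("screws", [w2f(ray("top",cz(*p),.018)) for p in((82,80),(434,61),(466,512),(97,540))])
    print("posts",[w2f(ray("top",cz(*p),.088)) for p in((281,126),(433,118))])
    print("disc centre",w2f(ray("top",cz(128,314),.038)))
    print("pin top",w2f(ray("top",cz(40,384),.108)), "pin base",w2f(ray("top",cz(66,382),.05)))
    print("plate rear top edge",w2f(ray("top",cz(205,462),.098)),w2f(ray("top",cz(342,451),.098)))
    print("bowl rim c",w2f(ray("top",cz(370,263),.09)))
    print("jaw top",w2f(ray("top",cz(317,393),.082)),w2f(ray("top",cz(435,386),.082)))
    print("jar",w2f(ray("top",(240,155),.085)))
    print("pivot w",f2w((0,.075)))
E
python3 fix.py
```

```text
sides [0.25808783 0.31662803 0.25634025] resid [[-0.00171399 -0.00104513]
 [-0.00180737  0.0008654 ]
 [ 0.00149724  0.00190521]
 [ 0.00202412 -0.00172548]]
t [0.58821972 0.02054275] yaw 4.2770265791266455
screws [array([0.14490907, 0.11715062]), array([ 0.14502841, -0.11296407]), array([-0.14461721, -0.11405018]), array([-0.14782336,  0.11722818])]
posts [array([ 0.09477944, -0.0129455 ]), array([ 0.09460979, -0.10343377])]
disc centre [-0.00930413  0.08961235]
pin top [-0.04806891  0.12890435] pin base [-0.04869391  0.12667848]
plate rear top edge [-0.09736974  0.03952879] [-0.09585247 -0.03826806]
bowl rim c [ 0.01041448 -0.06077958]
jaw top [-0.06308127 -0.02563412] [-0.06307983 -0.09470945]
jar [0.20161118 0.06953073]
pivot w [0.58262631 0.09533388]
```

```bash
cat > go.py <<'E'
from fix import *
from scipy.spatial.transform import Rotation as Ro
def delta(target,o=None):
    o=o or bot.get_obs(); r=Ro.from_euler('xyz',o["tcp_rot"],degrees=True).as_matrix()
    return r.T@(np.asarray(target)-o["ee_pos"])*100
def st():
    o=bot.get_obs(); print("t",round(o["time"],2),"pos",o["ee_pos"].round(4),"rot",o["tcp_rot"].round(1),"q",o["q"].round(1),"f",o["wrist_force"].round(1),"op",round(o["opening"],4),"fix",w2f(o["ee_pos"]).round(4)); return o
E
python3 - <<'E'
from go import *
st()
cz=lambda u,v:(u/2.7+190-.3,v/2.7+170-.3)
a=ray("top",cz(40,384),.108); b=ray("scene",(340.2,199.9),.108); print("pin top two views",a,b,proj("scene",a))
th=np.radians(131.7)
p=f2w(np.array([0,.075])+.075*np.array([np.cos(th),np.sin(th)])); print("pin",p)
print("delta at z .231",delta([*p,.231]))
E
```

```text
t 0.1 pos [0.2276 0.5005 0.2306] rot [-179.9   -0.   155.5] q [65.5  5.  10.  95.1  0.  90. ] f [-0.1  0.9 -0.7] op 0.0854 fix [-0.3238  0.5055]
pin top two views [0.53067113 0.14550319 0.108     ] [0.52720092 0.14287623 0.108     ] [341.97270968 200.13417019]
pin [0.52869671 0.14745489]
delta at z .231 [-4.20236577e+01 -1.96698241e+01 -1.21630615e-02]
```

Call:
{"name": "servo_tool", "arguments": {
  "moves": [
    [[0,0,0,-3.5,-1.64,0,8],[0,0,0,-3.5,-1.64,0,5],[0,0,0,-3.5,-1.64,0,5],[0,0,0,-3.5,-1.64,0,5],[0,0,0,-3.5,-1.64,0,5],[0,0,0,-3.5,-1.64,0,5],[0,0,0,-3.5,-1.64,0,5],[0,0,0,-3.5,-1.64,0,5],[0,0,0,-3.5,-1.64,0,5],[0,0,0,-3.5,-1.64,0,5],[0,0,0,0,0,0,5],[0,0,0,0,0,0,5]]
  ]
}}

```text
time: 1.1
ee_pos: [0.4871, 0.1926, 0.2245]
tcp_rot: [-179.5, -0.2, 155.8]
wrist_force: [-0.0, 0.1, -0.1]
opening: 0.0499
```

Run:
```python
from go import *
st(); print(delta([.529,.1455,.231]))
```

```text
t 1.1 pos [0.4871 0.1926 0.2245] rot [-179.5   -0.2  155.8] q [21.7  1.7  5.9 94.7 -0.2 45.8] f [-0.   0.1 -0.1] op 0.0499 fix [-0.088   0.1791]
[-5.74932396 -2.5873016  -0.64699547]
```

Call:
{"name": "servo_tool", "arguments": {
  "moves": [
    [[0,0,0,-3,-1.35,-0.6,5],[0,0,0,-2.7,-1.2,0,5],[0,0,0,0,0,0,5],[0,0,0.12,0,0,0,5],[0,0,0.12,0,0,0,5],[0,0,0.12,0,0,0,5],[0,0,0,0,0,0,5],[0,0,0,0,0,0,5]]
  ]
}}

```text
time: 1.77
ee_pos: [0.5268, 0.1492, 0.2284]
tcp_rot: [-179.2, -0.2, 134.8]
wrist_force: [0.1, 0.1, -0.1]
opening: 0.0503
```

Run:
```python
from go import *
st(); print(delta([.529,.1455,.15]))
cv2.imwrite("pics/w1.png",imaging.camera("wrist")); print(proj("wrist",[.529,.1455,.108]),proj("wrist",[*f2w([0,.075]),.05]))
```

```text
t 1.77 pos [0.5268 0.1492 0.2284] rot [-179.2   -0.2  134.8] q [15.9  5.4 10.2 95.6 -0.2 61.1] f [ 0.1  0.1 -0.1] op 0.0503 fix [-0.0516  0.1329]
[-4.47253800e-01 -5.23354910e-03  7.84050283e+00]
[319.63562719 232.58963727] [323.51264465 298.43485089]
```

View pics/w1.png

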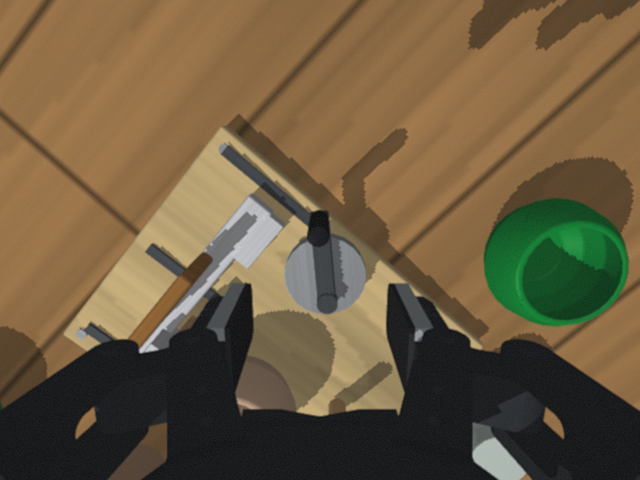

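The pin's top is at about (318,233), against a predicted (320,233). It lies centred between the fingers in tool y, so I can descend over it.

Call:
{"name": "servo_tool", "arguments": {
  "moves": [
    [[0,0,0,-0.4,0,2,5],[0,0,0,0,0,3.5,5],[0,0,0,0,0,3.5,5],[0,0,0,0,0,3,5],[0,0,0,0,0,2.5,5],[0,0,0,0,0,0,5],[0,0,0,0,0,0,5]]
  ]
}}

```text
time: 2.4
ee_pos: [0.5268, 0.1493, 0.0803]
tcp_rot: [-179.5, -0.1, 136.6]
wrist_force: [-0.2, -0.4, 0.3]
opening: 0.0502
```

Run:
```python
from go import *
st(); print(delta([.529,.1455,.07]))
```

```text
t 2.4 pos [0.5268 0.1493 0.0803] rot [-1.795e+02 -1.000e-01  1.366e+02] q [15.9  4.9 -6.7 78.9 -0.2 59.3] f [-0.2 -0.4  0.3] op 0.0502 fix [-0.0516  0.133 ]
[-0.42137718 -0.12025619  1.03296586]
```

Call:
{"name": "servo_tool", "arguments": {
  "moves": [
    [[0,0,0,0,0,0.5,3.5],[0,0,0,0,0,0.5,3.5],[0,0,0.1,0,0.75,0,3.5],[0,0,0.1,0,0.75,0,3.5],[0,0,0.1,-0.04,0.75,0,3.5],[0,0,0.1,-0.04,0.75,0,3.5],[0,0,0.1,-0.04,0.75,0,3.5],[0,0,0.1,-0.04,0.75,0,3.5],[0,0,0,0,0,0,3.5]]
  ]
}}

```text
time: 3.15
ee_pos: [0.5688, 0.1736, 0.0794]
tcp_rot: [180.0, 0.2, 101.1]
wrist_force: [0.3, 0.4, -0.3]
opening: 0.0349
```

```bash
cat > cam.py <<'E'
from go import *
o=st(); d=w2f(o["ee_pos"])-[0,.075]; a=np.degrees(np.arctan2(d[1],d[0])); print("ang",a,"r",np.linalg.norm(d),"tool x ang in fix",o["tcp_rot"][2]-np.degrees(yaw))
def tgt(deg,z=.07,r=.075):
    q=f2w(np.array([0,.075])+r*np.array([np.cos(np.radians(deg)),np.sin(np.radians(deg))])); print(deg,delta([*q,z]).round(2))
tgt(a-30)
E
python3 cam.py
```

```text
t 3.15 pos [0.5688 0.1736 0.0794] rot [180.    0.2 101.1] q [17.1 10.8 -0.2 79.  -0.2 96. ] f [ 0.3  0.4 -0.3] op 0.0349 fix [-0.0079  0.1541]
ang 95.71154250168098 r 0.07946111403701037 tool x ang in fix 96.79644400022626
65.71154250168098 [-1.52  3.72  0.95]
```

Call:
{"name": "servo_tool", "arguments": {
  "moves": [
    [[0,0,0.1,-0.1,0.75,0.3,3.5],[0,0,0.1,-0.1,0.75,0.3,3.5],[0,0,0.1,-0.1,0.75,0.2,3.5],[0,0,0.1,-0.1,0.75,0.2,3.5],[0,0,0.1,-0.08,0.75,0,3.5],[0,0,0.1,-0.08,0.75,0,3.5],[0,0,0,0,0,0,3.5]]
  ]
}}

```text
time: 3.73
ee_pos: [0.6147, 0.168, 0.0771]
tcp_rot: [179.7, -0.2, 66.8]
wrist_force: [0.5, -0.2, -0.4]
opening: 0.0352
```

```bash
python3 cam.py
python3 - <<'E'
from h import *
cv2.imwrite("pics/t2.png",cv2.resize(imaging.camera("top")[170:390,190:400],None,fx=2.7,fy=2.7)); cv2.imwrite("pics/s2.png",cv2.resize(imaging.camera("scene")[150:330,220:420],None,fx=3,fy=3))
E
```

```text
t 3.73 pos [0.6147 0.168  0.0771] rot [179.7  -0.2  66.8] q [ 15.3  16.2   6.   79.3   0.  128.5] f [ 0.5 -0.2 -0.4] op 0.0352 fix [0.0374 0.1451]
ang 61.90811136931734 r 0.07942572558585537 tool x ang in fix 62.5413489655274
31.90811136931734 [-1.49  3.73  0.73]
```

View pics/s2.png

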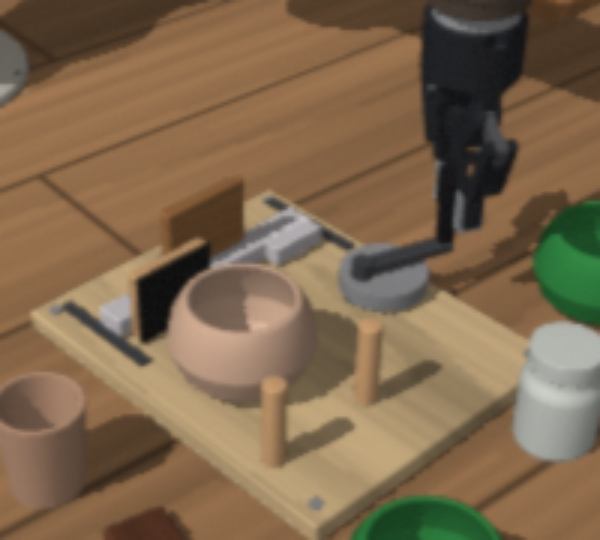

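The lever is following inside the finger cage. It now points left, slightly forward.

Call:
{"name": "servo_tool", "arguments": {
  "moves": [
    [[0,0,0.1,-0.12,0.75,0.2,3.5],[0,0,0.1,-0.12,0.75,0.2,3.5],[0,0,0.1,-0.12,0.75,0.2,3.5],[0,0,0.1,-0.1,0.75,0,3.5],[0,0,0.1,-0.08,0.75,0,3.5],[0,0,0.1,-0.08,0.75,0,3.5],[0,0,0,0,0,0,3.5]]
  ]
}}

```text
time: 4.42
ee_pos: [0.645, 0.1406, 0.0762]
tcp_rot: [-179.9, -0.8, 33.6]
wrist_force: [0.4, -0.1, 0.9]
opening: 0.0353
```

```bash
python3 cam.py
```

```text
t 4.42 pos [0.645  0.1406 0.0762] rot [-179.9   -0.8   33.6] q [ 12.1  19.1   9.4  79.6   0.4 158.5] f [ 0.4 -0.1  0.9] op 0.0353 fix [0.0656 0.1155]
ang 31.665129697062326 r 0.07707806372544297 tool x ang in fix 29.33582867091265
1.6651296970623264 [-1.07  3.8   0.6 ]
```

Call:
{"name": "servo_tool", "arguments": {
  "moves": [
    [[0,0,0.05,0,0.75,0.1,3.5],[0,0,0.05,-0.1,0.75,0.1,3.5],[0,0,0.05,-0.15,0.75,0,3.5],[0,0,0,-0.2,0.75,0,3.5],[0,0,0,-0.2,0.7,0,3.5],[0,0,0,0,0,0,3.5],[0,0,0,0,0,0,3.5]]
  ]
}}

```text
time: 5.0
ee_pos: [0.657, 0.1079, 0.0778]
tcp_rot: [-179.8, -1.2, 27.2]
wrist_force: [0.1, 1.3, 0.2]
opening: 0.0349
```

```bash
python3 cam.py
python3 - <<'E'
from h import *
cv2.imwrite("pics/t3.png",cv2.resize(imaging.camera("top")[170:390,190:400],None,fx=2.7,fy=2.7)); cv2.imwrite("pics/s3.png",cv2.resize(imaging.camera("scene")[150:330,220:420],None,fx=3,fy=3))
cv2.imwrite("pics/w3.png",imaging.camera("wrist"))
E
```

```text
t 5.0 pos [0.657  0.1079 0.0778] rot [-179.8   -1.2   27.2] q [  9.1  19.5  10.1  79.6   0.6 161.8] f [0.1 1.3 0.2] op 0.0349 fix [0.0751 0.082 ]
ang 5.3548761065869 r 0.07539981402661602 tool x ang in fix 22.967847798149258
-24.6451238934131 [-2.15  3.26  0.73]
```

View pics/s3.png

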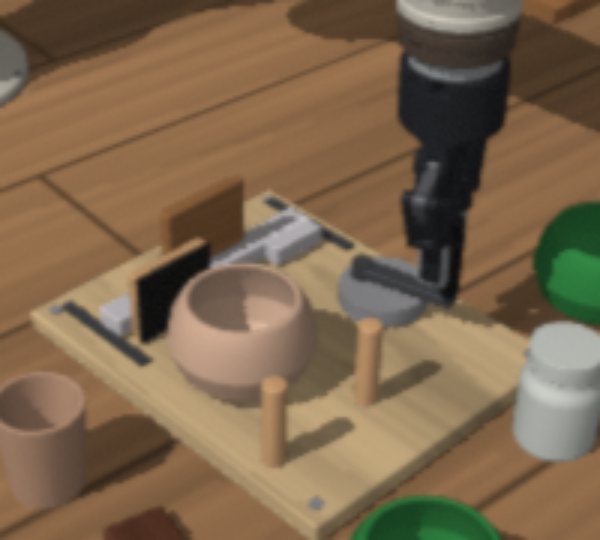

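View pics/w3.png

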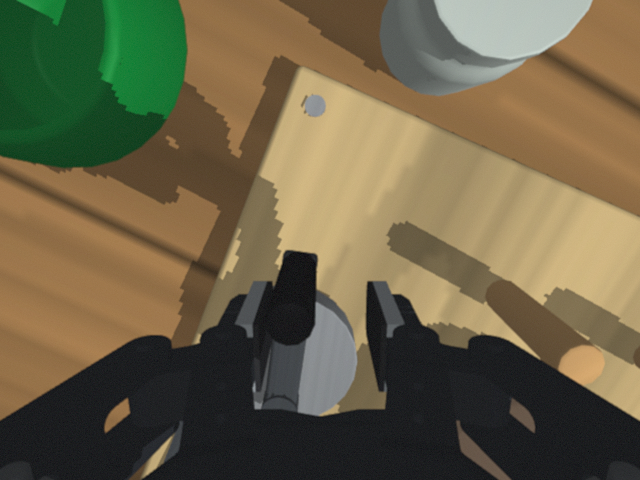

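The lever now points forward but still somewhat left, with the pin held against the left finger (wrist pin top about (290,327), pivot end (281,405)). I'll measure its angle.

Run:
```python
from go import *
p=ray("wrist",(290,327),.108); print("pin w",w2f(p)-[0,.075]); b=ray("wrist",(281,405),.05); print("pivot end",w2f(b)-[0,.075])
d=w2f(p)-[0,.075]; print(np.degrees(np.arctan2(d[1],d[0])),np.linalg.norm(d))
c=lambda u,v:(220+u/3-.3,150+v/3-.3)
a=w2f(ray("scene",c(364,262),.05));b=w2f(ray("scene",c(447,298),.05)); print(a-[0,.075],b-[0,.075])
for deg in (0,5,10,15): print(deg,proj("wrist",[*f2w([.075*np.cos(np.radians(deg)),.075+.075*np.sin(np.radians(deg))]),.108]))
```

```text
pin w [0.07598652 0.0171425 ]
pivot end [ 0.00676344 -0.00114955]
12.713060415682202 0.07789619139828431
[0.00182489 0.00213782] [0.07746549 0.01445704]
0 [339.39239973 349.17314491]
5 [319.89474477 342.55535106]
10 [299.69959583 337.46854537]
15 [279.01796147 333.98120129]
```

Call:
{"name": "servo_tool", "arguments": {
  "moves": [
    [[0,0,0,-0.2,0.5,0.1,3.5],[0,0,0,-0.2,0.5,0.1,3.5],[0,0,0,-0.1,0.3,0,3.5],[0,0,0,0,0,0,3.5],[0,0,0,0,0,0,3.5]]
  ]
}}

```text
time: 5.57
ee_pos: [0.6588, 0.0944, 0.0757]
tcp_rot: [-179.7, -1.2, 27.3]
wrist_force: [-0.2, 2.3, 0.6]
opening: 0.0346
```

```bash
python3 cam.py
python3 - <<'E'
from go import *
im=imaging.camera("wrist");cv2.imwrite("pics/w4.png",im[240:440,180:440].repeat(3,0).repeat(3,1))
for deg in (-5,0,5,10): print(deg,proj("wrist",[*f2w([.075*np.cos(np.radians(deg)),.075+.075*np.sin(np.radians(deg))]),.108]))
E
```

```text
t 5.57 pos [0.6588 0.0944 0.0757] rot [-179.7   -1.2   27.3] q [  7.9  19.5   9.8  79.3   0.7 160.5] f [-0.2  2.3  0.6] op 0.0346 fix [0.0758 0.0684]
ang -4.957351882392114 r 0.07613435128568367 tool x ang in fix 23.057228677376283
-34.95735188239212 [-2.76  2.79  0.5 ]
-5 [316.21342544 346.54635885]
0 [296.98087863 338.16635   ]
5 [276.86444336 331.27138626]
10 [256.06938408 325.95372104]
```

View pics/w4.png

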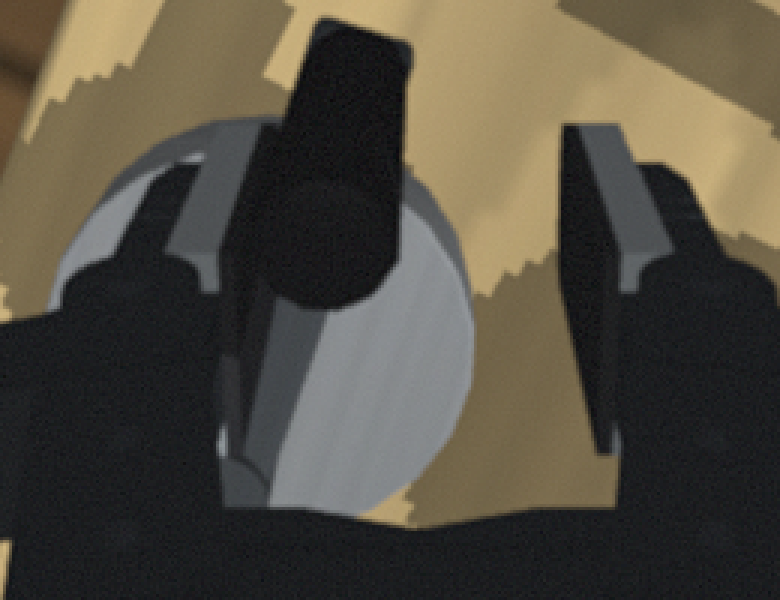

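The pin top is at about (291,322), so the lever is at roughly +2°. A last small nudge, then I raise the tool and inspect from above.

Call:
{"name": "servo_tool", "arguments": {
  "moves": [
    [[0,0,0,-0.1,0.28,0,3.5],[0,0,0,0,0,0,3.5],[0,0,0,0,0,0,3.5],[0,0,0,0,-0.4,0,4.5],[0,0,0,0,0,0,4.5],[0,0,0,0,0,-2,4.5],[0,0,0,0,0,-3,4.5],[0,0,0,0,0,-3.5,4.5],[0,0,0,-3,1,-3,4.5],[0,0,0,-4,2,0,4.5],[0,0,0,-4,2,0,4.5],[0,0,0,-4,1,0,4.5]]
  ]
}}

```text
time: 6.62
ee_pos: [0.5505, -0.0257, 0.1866]
tcp_rot: [-179.8, -0.8, 27.8]
wrist_force: [1.3, -0.8, -0.3]
opening: 0.045
```

```bash
python3 cam.py
python3 - <<'E'
from go import *
cv2.imwrite("pics/t5.png",cv2.resize(imaging.camera("top")[170:390,190:400],None,fx=2.7,fy=2.7,interpolation=cv2.INTER_CUBIC)); cv2.imwrite("pics/s5.png",cv2.resize(imaging.camera("scene")[180:330,220:420],None,fx=4,fy=4,interpolation=cv2.INTER_CUBIC))
E
```

```text
t 6.62 pos [ 0.5505 -0.0257  0.1866] rot [-179.8   -0.8   27.8] q [ -3.    3.8   3.9  89.5   0.6 149.2] f [ 1.3 -0.8 -0.3] op 0.045 fix [-0.041  -0.0433]
ang -109.13535477462962 r 0.12517850847525203 tool x ang in fix 23.522737893496704
-139.1353547746296 [ 1.16 -6.93 11.7 ]
```

View pics/t5.png

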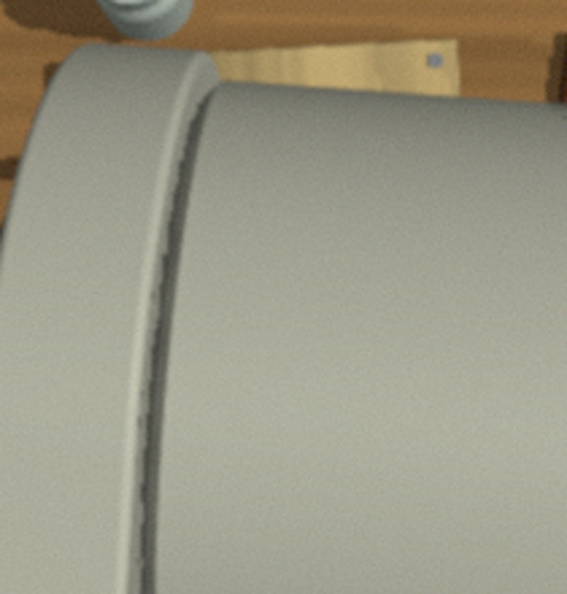

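View pics/s5.png

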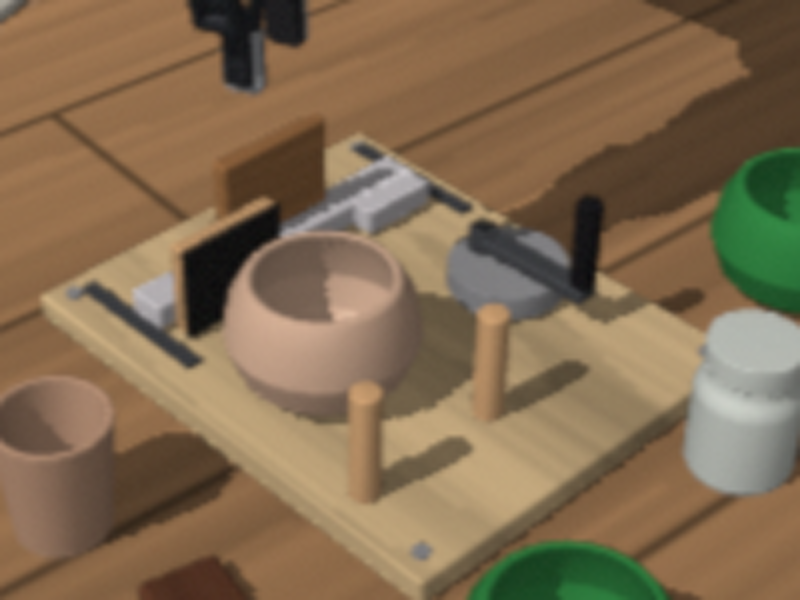

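The arm blocks the top view. The scene view shows the lever pointing forward, parallel to the bed's left edge: pivot end at zoom (482,232), pin top at (590,203). I'll move behind the plate, measure, and also take a wrist view.

Run:
```python
from go import *
c=lambda u,v:(220+u/4-.4,180+v/4-.4)
for nm,uv,z in (("pin top",(590,202),.108),("pin base",(583,285),.052),("piv end",(484,235),.05),("bar end",(587,296),.05)): print(nm,w2f(ray("scene",c(*uv),z))-[0,.075])
print("bed corner checks far-left... ", w2f(ray("scene",c(360,136),.018)), w2f(ray("scene",c(42,298),.018)), w2f(ray("scene",c(422,588),.018)))
print(delta([*f2w([-.165,0]),.2]), delta([*f2w([-.165,0]),.075]))
cv2.imwrite("pics/w5.png",imaging.camera("wrist"))
```

```text
pin top [0.07685522 0.00257812]
pin base [0.07840306 0.00156682]
piv end [ 0.0048058  -0.00246786]
bar end [ 0.0850953  -0.00241387]
bed corner checks far-left...  [-0.15897499  0.12669565] [-0.15828703 -0.13104413] [ 0.15927845 -0.1312564 ]
[-9.30119954 -8.87472208 -1.39808683] [-9.44759767 -8.81716316 11.10092331]
```

View pics/w5.png

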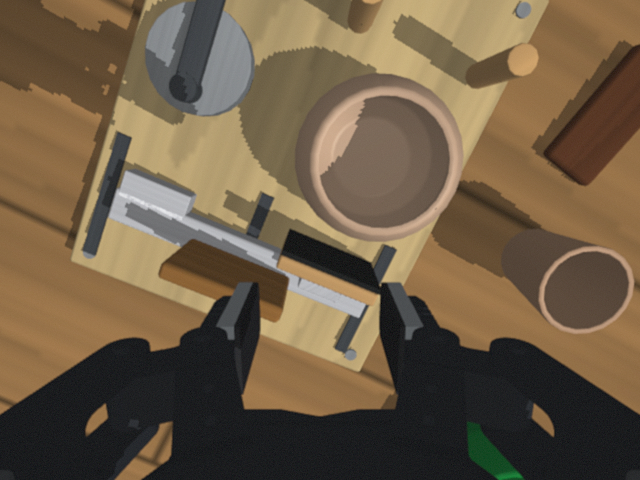

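The lever measures about 0 to 2° from straight forward. Next I move behind the plate, turn so that tool y points forward, and shut the fingers.

Call:
{"name": "servo_tool", "arguments": {
  "moves": [
    [[0,0,0,-3.2,-3,0,4],[0,0,0,-3.2,-3,0,2],[0,0,-0.1,-3.2,-3,0,0],[0,0,-0.12,0,0,0,0],[0,0,-0.12,0,0,0,0],[0,0,-0.12,0,0,0,0],[0,0,-0.12,0,0,0,0],[0,0,-0.12,0,0,0,0],[0,0,-0.12,0,0,0,0],[0,0,-0.12,0,0,0,0],[0,0,-0.12,0,0,0,0],[0,0,-0.1,0,0,0,0]]
  ]
}}

```text
time: 7.77
ee_pos: [0.4278, 0.0154, 0.1819]
tcp_rot: [179.7, -0.5, 96.6]
wrist_force: [-0.1, 0.9, 0.5]
opening: -0.0
```

Run:
```python
from go import *
st(); print(np.degrees(yaw)+90, delta([*f2w([-.16,0]),.07]))
cv2.imwrite("pics/t6.png",cv2.resize(imaging.camera("top")[170:390,190:400],None,fx=2.7,fy=2.7,interpolation=cv2.INTER_CUBIC))
```

```text
t 7.77 pos [0.4278 0.0154 0.1819] rot [179.7  -0.5  96.6] q [  1.7 -12.7 -12.1  90.3   0.6  85.1] f [-0.1  0.9  0.5] op -0.0 fix [-0.1604  0.0068]
94.27702657912664 [-0.78976805 -0.06025955 11.18027428]
```

View pics/t6.png

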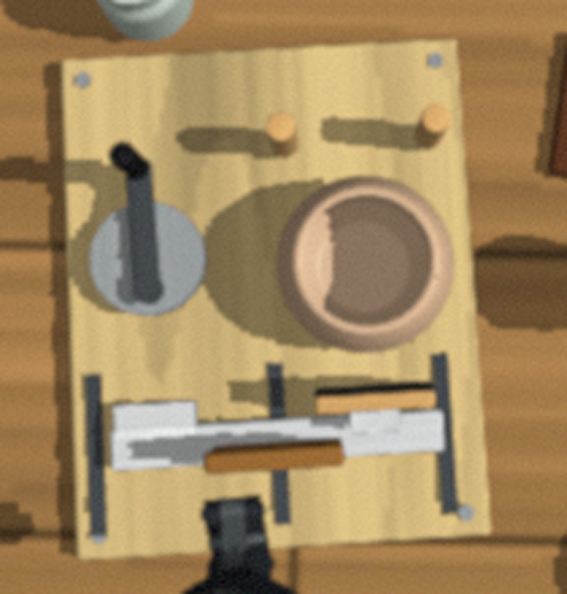

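Top view: pin top at zoom (123,156), lever from (148,290) to (138,170), and nothing else has moved.

Run:
```python
from go import *
cz=lambda u,v:(u/2.7+190-.3,v/2.7+170-.3)
for nm,uv,z in(("pin top",(123,156),.108),("pin base",(138,169),.05),("piv",(149,291),.05),("disc",(148,258),.038)): print(nm,w2f(ray("top",cz(*uv),z))-[0,.075])
```

```text
pin top [0.07872954 0.00284187]
pin base [0.07949767 0.00321921]
piv [ 0.00357735 -0.0006703 ]
disc [0.02482051 0.0008938 ]
```

Call:
{"name": "servo_tool", "arguments": {
  "moves": [
    [[0,0,0.04,-0.4,0,3,0],[0,0,0,-0.4,0,3.5,0],[0,0,0,0,0,3,0],[0,0,0,0,0,2,0],[0,0,0,0,0,0,0],[0,0,0,0,1,0,0],[0,0,0,0,1,0,0],[0,0,0,0,0.5,0,0],[0,0,0,0,0,0,0]]
  ]
}}

```text
time: 8.57
ee_pos: [0.4609, 0.0143, 0.0672]
tcp_rot: [179.3, -0.5, 93.9]
wrist_force: [0.6, -0.9, 1.2]
opening: -0.0002
```

Run:
```python
from go import *
st(); print(delta([*f2w([-.0725,0]),.075]))
```

```text
t 8.57 pos [0.4609 0.0143 0.0672] rot [179.3  -0.5  93.9] q [  1.4  -7.9 -20.7  76.6   0.6  87.5] f [ 0.6 -0.9  1.2] op -0.0002 fix [-0.1274  0.0033]
[-0.28567022  5.50326389 -0.7207218 ]
```

Call:
{"name": "servo_tool", "arguments": {
  "moves": [
    [[0,0,0,-0.2,0.4,-0.2,0],[0,0,0,0,0.4,-0.1,0],[0,0,0,0,0.4,0,0],[0,0,0,0,0.4,0,0],[0,0,0,0,0.4,0,0],[0,0,0,0,0.4,0,0],[0,0,0,0,0.4,0,0],[0,0,0,0,0.4,0,0]]
  ]
}}

```text
time: 9.23
ee_pos: [0.4939, 0.0148, 0.0723]
tcp_rot: [179.5, -0.6, 93.9]
wrist_force: [-4.7, 0.3, 0.9]
opening: -0.0001
```

Run:
```python
from go import *
st(); print(delta([*f2w([-.0725,0]),.075]))
cv2.imwrite("pics/s7.png",cv2.resize(imaging.camera("scene")[180:330,220:420],None,fx=4,fy=4,interpolation=cv2.INTER_CUBIC))
```

```text
t 9.23 pos [0.4939 0.0148 0.0723] rot [179.5  -0.6  93.9] q [  1.4  -3.2 -15.8  77.    0.6  87.5] f [-4.7  0.3  0.9] op -0.0001 fix [-0.0945  0.0013]
[-0.10824242  2.19790355 -0.24888408]
```

View pics/s7.png

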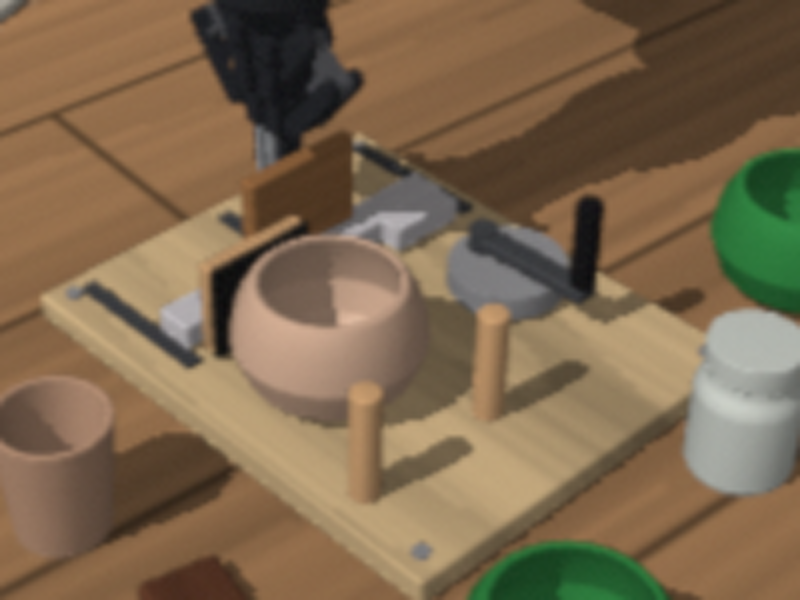

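The slide is moving under about 5 N and the bowl is being pushed by the jaw. The cam hasn't moved. Continuing to push.

Call:
{"name": "servo_tool", "arguments": {
  "moves": [
    [[0,0,0,0,0.4,0,0],[0,0,0,0,0.4,0,0],[0,0,0,0,0.4,0,0],[0,0,0,0,0.4,0,0],[0,0,0,0,0.4,0,0],[0,0,0,0,0.3,0,0]]
  ]
}}

```text
time: 9.78
ee_pos: [0.517, 0.0165, 0.0724]
tcp_rot: [179.8, -0.6, 93.9]
wrist_force: [-5.2, 0.2, 1.1]
opening: 0.0002
```

Call:
{"name": "servo_tool", "arguments": {
  "moves": [
    [[0,0,0,0,0.3,0,0],[0,0,0,0,0.3,0,0]]
  ]
}}

```text
time: 9.95
ee_pos: [0.5216, 0.0168, 0.0722]
tcp_rot: [180.0, -0.6, 93.9]
wrist_force: [-26.4, -0.9, 16.1]
opening: 0.0002
```

Run:
```python
from go import *
st(); print(delta([*f2w([-.0725,0]),.075]))
```

```text
t 9.95 pos [0.5216 0.0168 0.0722] rot [180.   -0.6  93.9] q [  1.5   1.1 -11.6  77.4   0.6  87.7] f [-26.4  -0.9  16.1] op 0.0002 fix [-0.0667  0.0013]
[-0.12981713 -0.57662017 -0.27816154]
```

The force jumped to 26 N, which fits the hard stop. Backing off and checking.

Call:
{"name": "servo_tool", "arguments": {
  "moves": [
    [[0,0,0,0,0,0,0],[0,0,0,0,-1,0,0],[0,0,0,0,-3,0,0],[0,0,0,0,-4,0,0],[0,0,0,0,-2,-3,0],[0,0,0,0,-3,-3.5,0],[0,0,0,0,-3,-3.5,0],[0,0,0,0,0,0,0]]
  ]
}}

```text
time: 10.62
ee_pos: [0.36, 0.0048, 0.1636]
tcp_rot: [-179.8, -0.5, 93.9]
wrist_force: [0.4, -0.4, 0.7]
opening: 0.0002
```

Run:
```python
from go import *
st()
cv2.imwrite("pics/t8.png",cv2.resize(imaging.camera("top")[170:390,190:400],None,fx=2.7,fy=2.7,interpolation=cv2.INTER_CUBIC))
cv2.imwrite("pics/s8.png",cv2.resize(imaging.camera("scene")[180:330,220:420],None,fx=4,fy=4,interpolation=cv2.INTER_CUBIC))
```

```text
t 10.62 pos [0.36   0.0048 0.1636] rot [-179.8   -0.5   93.9] q [  0.3 -21.8 -21.1  91.    0.5  86.5] f [ 0.4 -0.4  0.7] op 0.0002 fix [-0.2287  0.0013]
```

View pics/t8.png

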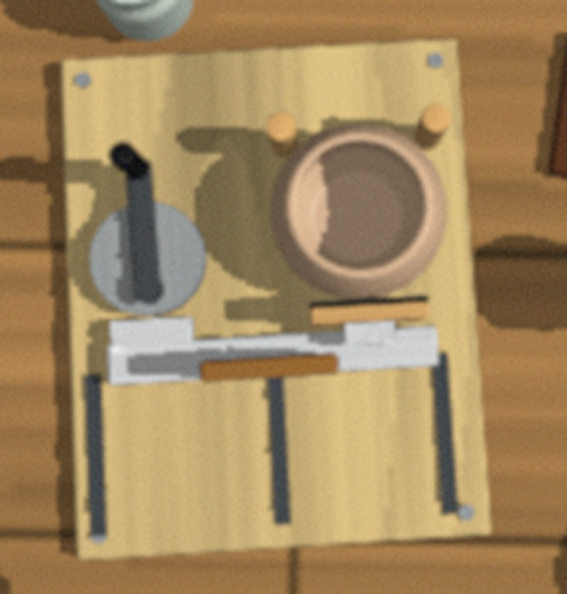

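View pics/s8.png

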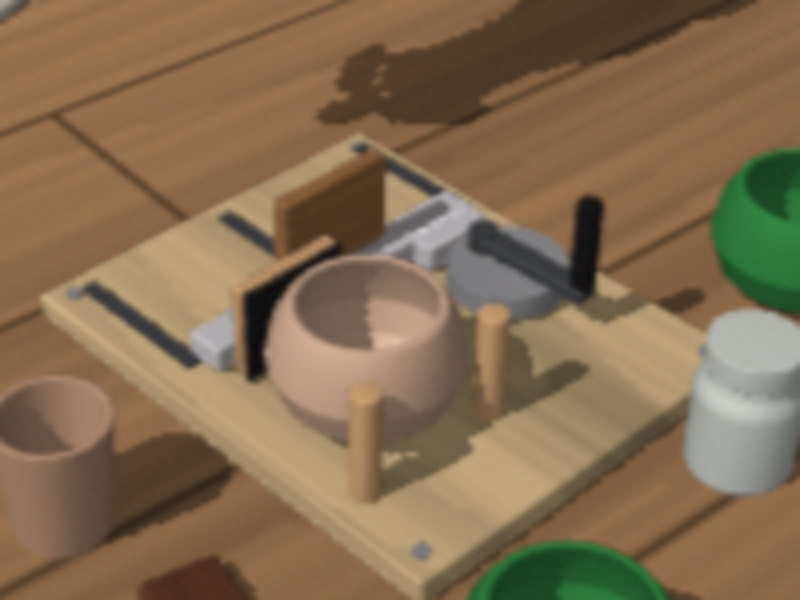

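Run:
```python
from go import *
cz=lambda u,v:(u/2.7+190-.3,v/2.7+170-.3)
for nm,uv,z in(("pin top",(123,156),.108),("pin base",(138,169),.05),("piv",(149,291),.05),("jawL",(311,306),.082),("jawR",(428,299),.082),("bowl rim c",(363,209),.09),("nose L",(110,322),.038),("nose R",(192,318),.038)): print(nm,w2f(ray("top",cz(*uv),z)))
```

```text
pin top [0.07872954 0.07784187]
pin base [0.07949767 0.07821921]
piv [0.00357735 0.0743297 ]
jawL [-0.01235951 -0.02487062]
jawR [-0.01221586 -0.09392519]
bowl rim c [ 0.04235441 -0.05856418]
nose L [-0.01360713  0.10092104]
nose R [-0.01406537  0.05008093]
```

```bash
python3 -c "
from workcell import bot; print(bot.job_done())"
```

```text
the job is handed in; nothing more can be done
None
```

I set the cam, pushed the slide home and handed the job in after about 10.7 s on the robot's clock.

**What I did:** First I swung the cam's pin clockwise, by way of the left side, from about 131° to straight forward with the fingers loosely around it. Then I pushed the slide by its plate with shut fingertips until the force jumped from about 5 N to 26 N, and backed clear.

**Last checks:**
- **Cam:** the lever measures about +1 to +3° from straight forward. The scene view put it at 0 to 2° before the slide was pushed, and the push didn't move it.
- **Slide:** the jaw measures x = -12 mm (expected -15) and the nose -14 mm (expected -18). The pivot also reads about 3.5 mm too far forward in the same picture, so this fits fully home to within 1–2 mm. The force jump agrees with the hard stop.
- **Bowl:** its rim centre measures (42, -59) mm against the seat at (40, -60). It stands upright between the jaw and the two posts, and the fingers never touched it.
- **Bystanders:** the cup, jar and rib look unmoved in the final pictures, which show the jar and rib only in part. The green look-alikes were left alone.

**What disagreed:** the top-view measurements disagree with the fixture's given sizes by 2–4 mm; for example, the bed's long side reads 317 mm instead of 320.

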